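# Put the wrench sockets back in their stands

## Robot

A 6-joint arm with a two-finger parallel gripper is mounted at the origin on the work surface. World frame = base frame: x ahead of the robot, y to its left, z up, the work surface at z = 0. Lengths are in m, angles in rad, forces in N, time in s.
With the tool pointing down it reaches from about 0.35 to 0.775 m from the base axis. Payload 5.5 kg.
Tool frame: the origin (TCP) lies on the centre line of the jaws, within the pads' length; the fingertips stand 8 mm ahead of it and the grasp point (between the pads) lies 11 mm behind it; z points along the fingers, y is the line along which they close (so a half turn about z gives the same grasp; the last joint's range is limited). The gripper opens to 85 mm and grips with 20 to 120 N. Pads are 22 mm wide; open, the fingers measure 114 mm over their backs; the gripper's body (76 mm by 85 mm) begins 54 mm behind the grasp point. The pads swing forward as they close: fully open they stand 13 mm farther back than shut.
Start: joints at [1.202, 0.313, 0.046, 1.304, 0, 1.431], TCP at [0.13, 0.56, 0.239] pointing down, gripper open.
Joint ranges: [-2.76, 2.76], [-0.86, 1.69], [-1.03, 1.26], [-2.2, 2.34], [-1.47, 1.5], [-3.14, 3.14]. Speed limits (rad/s): [2.57, 2.57, 3.14, 3.14, 3.14, 3.14].

## Interface

Orientations are given as a rotation vector (axis times angle).
In Python, from workcell import arm gives the robot as it stands. The module is installed in compiled form; this text tells all that it offers.
- The arm moves only by the tool play_rows, never from a script. Its argument "series" is one flat list of numbers, 5 for each row, row after row: the shift along the tool's x, y, z in units of 60 mm (1.0 is 60 mm), then the turn about the tool's z in units of 10 degrees (1.0 is 10 degrees), then the finger opening in mm, from 0 to 85.4. In form: [tx, ty, tz, twist, fingers, tx, ty, tz, twist, fingers, ...]. A call has 1 to 5 rows; each row is the pose to reach, as a shift and turn from the pose commanded when the call began, along the tool's axes at that moment; what a row does not reach only later rows make up. A row lasts 1/8 s, in which the tool goes at most 62.5 mm and 10.7 degrees, less where a joint would pass 70% of its speed; a pose out of reach is approached as far as the arm can. A call with a gripper value outside its range is refused whole. The fingers move at their own pace and stop on an object; "newtons" is the grip in N (left out, the last holds). Time passes only in rows, so rows that repeat a pose let the fingers close. It gives the time, the measured TCP pose, the force, the opening and the grip force at its end, in the units of the state.
- arm.sense(): the state, without advancing time (a new reading comes with each control period).
- arm.camera(name): name is "scene" or "top" or "wrist"; returns a dict with "color" (384x512x3 uint8, blue, green, red), "camera_matrix" (3x3 intrinsics, pixels), "R" (3x3) and "t" (3): a world point X has camera coordinates R X + t. Camera axes: x right, y down, z forward; pixel columns grow to the right and rows downward; lengths in m; the calibration is good to about 2 mm. The wrist camera is an equidistant fisheye: a pixel r from the principal point sees the ray r / f radians off the axis. A picture is of the moment at which its call begins. There is no depth.
- arm.close_job(): hands the job in; it is judged then, once.
The state is a dict: "t": time; "joints": joint angles; "qvel": joint speeds; "effort": joint torques, N m; "position": TCP position; "ee_rot": TCP orientation; "ft_force": force on the tool from outside, world axes, zero at the start; "wrist_torque": the same for the moment, N m; "opening": opening from 0.0 (shut) to 1.0 (fully open); "finger_force": force on a finger pad.
Only numpy, scipy, OpenCV 4.12 (cv2) and the standard library are available. Lean on these libraries where they do the work, as an engineer would, in place of code of your own. Each camera call takes 0.05 s, during which the arm holds its last target. There are 200 camera calls.

## Task

Put the four loose wrench sockets away: stand each one upright in the round well of the wooden stand of its own size, the smallest socket in the smallest stand and so on up to the largest in the largest. Set them down gently without dropping or knocking any over, and leave the collar and the hex nut where they lie.

Things in the scene. Friction and masses are not known exactly. Their poses are not given: they have to be found in the camera images.
- socket_a: the smallest of four wrench sockets: loose upright chromed-steel cylinder, 22 mm diameter, 42 mm tall, with a dark band round it and a black square drive recess in its top; starts standing on the bench; origin at the centre of its underside, z up along its axis
- socket_b: the second smallest of four wrench sockets: loose upright chromed-steel cylinder, 30 mm diameter, 48 mm tall, with a dark band round it and a black square drive recess in its top; starts standing on the bench; origin at the centre of its underside, z up along its axis
- socket_c: the second largest of four wrench sockets: loose upright chromed-steel cylinder, 40 mm diameter, 54 mm tall, with a dark band round it and a black square drive recess in its top; starts standing on the bench; origin at the centre of its underside, z up along its axis
- socket_d: the largest of four wrench sockets: loose upright chromed-steel cylinder, 52 mm diameter, 62 mm tall, with a dark band round it and a black square drive recess in its top; starts standing on the bench; origin at the centre of its underside, z up along its axis
- stand_a: the smallest of four socket stands: square plywood block fixed to the bench, 50 mm square, 16 mm tall, with one round well, 38 mm diameter and 10 mm deep, in the middle of its top, its floor lined in black (well floor 6 mm above the bench); origin at the centre of its underside, on the well's axis, z up, x and y along its sides
- stand_b: the second smallest of four socket stands: square plywood block fixed to the bench, 58 mm square, 16 mm tall, with one round well, 46 mm diameter and 10 mm deep, in the middle of its top, its floor lined in black (well floor 6 mm above the bench); origin at the centre of its underside, on the well's axis, z up, x and y along its sides
- stand_c: the second largest of four socket stands: square plywood block fixed to the bench, 68 mm square, 16 mm tall, with one round well, 56 mm diameter and 10 mm deep, in the middle of its top, its floor lined in black (well floor 6 mm above the bench); origin at the centre of its underside, on the well's axis, z up, x and y along its sides
- stand_d: the largest of four socket stands: square plywood block fixed to the bench, 80 mm square, 16 mm tall, with one round well, 68 mm diameter and 10 mm deep, in the middle of its top, its floor lined in black (well floor 6 mm above the bench); origin at the centre of its underside, on the well's axis, z up, x and y along its sides
- collar: bystander: dark steel spacer collar lying flat, a plain ring, 42 mm outer diameter, 26 mm through hole, 22 mm tall, loose; origin at the centre of its underside, z up
- nut: bystander: big steel hexagon nut lying flat, 46 mm across flats (53 mm across corners), 30 mm through hole, 22 mm tall, loose; origin at the centre of its underside, z up
Not all that is in view belongs to the job. What is shaped like the stand_a but orange, turquoise or yellow is not meant.

How it is judged:
By the outcome, as a careful person would: the job done as asked, in the order asked, and still so for the second after the job is handed in, with the robot touching nothing.
It also fails if it takes over 96 s, if anything falls off the work surface, if the arm or the gripper's body presses on something with over 40 N, if the wrist force passes 120 N, or if a joint passes its speed limit or range.

## Working session

There is one attempt and no reset: what is moved stays moved. The work goes in short steps, Python scripts to look and compute and a tool call to move; the robot and the scene stay as the last step left them, time stands still between calls to the robot, and variables do not carry over. Pictures are saved under pics/ and viewed, at most 14 in all, crops included, and the job is handed in when it is done.

Besides the shell and the picture viewer there is one more tool, called by a JSON object that holds its "api" and its "payload". play_rows: Moves the arm, as the interface text tells. Its arguments: {"type":"object","properties":{"series":{"type":"array","items":{"type":"number"}},"newtons":{"type":"number"}},"required":["series"]}

```bash
mkdir -p pics; python3 - <<'E'
from workcell import arm
import cv2, numpy as np
s=arm.sense(); print(s['t'],s['position'],s['ee_rot'],s['opening'])
for n in ['scene','top','wrist']:
    c=arm.camera(n); cv2.imwrite(f'pics/{n}0.png',c['color'])
    np.savez(f'{n}0.npz',**c); print(n,c['camera_matrix'].round(1).tolist(),(-c['R'].T@c['t']).round(3))
a=cv2.imread('pics/scene0.png');b=cv2.imread('pics/top0.png')
E
```

```text
0.0 [0.13025497 0.55955192 0.23840455] [-3.58631424e-01 -3.12058139e+00  2.76040094e-03] 0.9981716825297222
scene [[424.6, 0.0, 257.7], [0.0, 424.6, 198.8], [0.0, 0.0, 1.0]] [1.114 0.639 0.742]
top [[370.7, 0.0, 255.4], [0.0, 370.7, 189.7], [0.0, 0.0, 1.0]] [0.336 0.081 1.152]
wrist [[297.3, 0.0, 259.9], [0.0, 297.3, 184.8], [0.0, 0.0, 1.0]] [0.056 0.576 0.373]
```

View pics/top0.png

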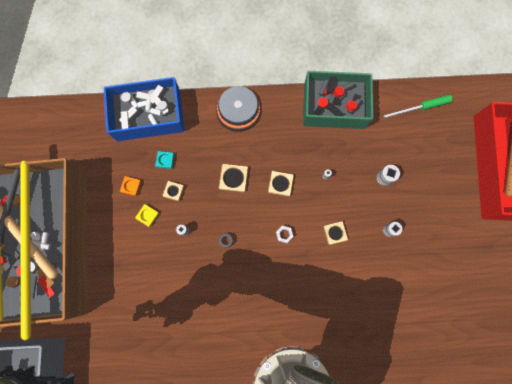

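View pics/scene0.png

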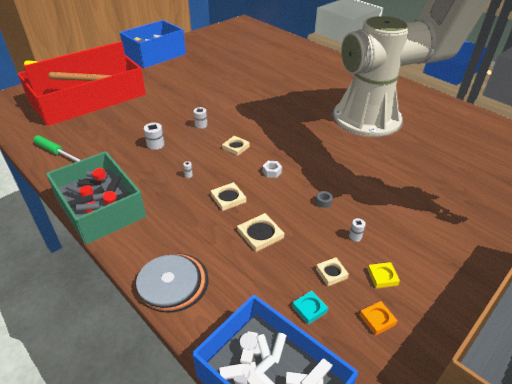

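The top view shows plywood stands at about (174,191), (233,178), (281,183) and (335,233), and sockets at (182,230), (328,174), (389,175) and (394,229). The nut is at (285,234) and the collar at (227,240). The coloured look-alikes at (165,160), (131,186) and (148,215) are turquoise, orange and yellow. Next I'll measure blobs in both views.

```bash
cat > h.py <<'E'
import numpy as np, cv2
def ray(c,uv):
    K=c['camera_matrix'];d=np.linalg.inv(K)@[uv[0],uv[1],1.];R=c['R']
    return -R.T@c['t'], R.T@d
def plane(c,uv,z):
    o,d=ray(c,uv); return o+d*(z-o[2])/d[2]
def tri(c1,p1,c2,p2):
    o1,d1=ray(c1,p1);o2,d2=ray(c2,p2);d1/=np.linalg.norm(d1);d2/=np.linalg.norm(d2)
    s=np.linalg.lstsq(np.c_[d1,-d2],o2-o1,rcond=None)[0]
    a=o1+s[0]*d1;b=o2+s[1]*d2
    return (a+b)/2,np.linalg.norm(a-b)
def proj(c,X):
    p=c['camera_matrix']@(c['R']@X+c['t']);return p[:2]/p[2]
def blobs(m,lo,hi):
    n,l,s,ce=cv2.connectedComponentsWithStats(m.astype(np.uint8))
    return [(ce[i].round(1),s[i][:5]) for i in range(1,n) if lo<=s[i][4]<=hi]
E
python3 - <<'E'
from h import *
T=dict(np.load('top0.npz'));S=dict(np.load('scene0.npz'))
for n,c,box in(('top',T,(110,140,430,260)),('scene',S,(120,90,420,300))):
    im=c['color'];hsv=cv2.cvtColor(im,cv2.COLOR_BGR2HSV).astype(int);h,s,v=hsv.transpose(2,0,1)
    b=np.zeros(h.shape,bool);b[box[1]:box[3],box[0]:box[2]]=1
    ply=(h>8)&(h<28)&(s>40)&(s<140)&(v>150)&b
    met=(s<50)&(v>110)&b
    print(n)
    for name,m in(('ply',ply),('metal',met)):
        k=cv2.findContours(m.astype(np.uint8),cv2.RETR_CCOMP,cv2.CHAIN_APPROX_NONE);cs,hi=k[0],k[1][0]
        for q,hh in zip(cs,hi):
            if hh[3]<0 and cv2.contourArea(q)>12:
                M=cv2.moments(q);ch=[];j=hh[2]
                while j>=0:
                    if cv2.contourArea(cs[j])>3:
                        N=cv2.moments(cs[j]);ch.append((round(N['m10']/N['m00'],1),round(N['m01']/N['m00'],1),N['m00']))
                    j=hi[j][0]
                print(name,round(M['m10']/M['m00'],1),round(M['m01']/M['m00'],1),M['m00'],cv2.boundingRect(q),'holes',ch)
a=T['color'][150:250,150:410];b=S['color'][95:245,135:375]
cv2.imwrite('pics/crop.png',np.vstack([cv2.resize(a,(720,277),interpolation=2),cv2.resize(b,(480,300),interpolation=2) if 0 else cv2.copyMakeBorder(cv2.resize(b,(480,300),interpolation=2),0,0,0,240,0)]))
E
```

```text
top
ply 335.0 232.7 400.0 (323, 221, 25, 24) holes [(335.2, 232.6, 174.0)]
ply 172.1 190.5 267.0 (162, 180, 21, 21) holes [(172.6, 190.4, 108.5)]
ply 280.0 183.2 485.5 (267, 170, 27, 27) holes [(280.2, 183.1, 237.5)]
ply 232.6 177.4 661.5 (218, 163, 30, 29) holes [(232.8, 177.4, 348.5)]
metal 284.3 233.8 206.5 (276, 226, 18, 17) holes [(284.2, 233.9, 76.0)]
metal 180.9 229.4 73.5 (176, 225, 11, 11) holes [(180.5, 229.0, 12.0)]
metal 392.9 228.9 193.5 (383, 221, 20, 16) holes [(395.2, 228.2, 35.5)]
metal 326.8 173.7 49.5 (323, 170, 9, 9) holes [(327.7, 172.3, 5.5)]
metal 388.1 174.5 323.5 (377, 164, 23, 21) holes [(391.0, 172.5, 63.0)]
scene
ply 333.2 270.7 544.5 (316, 256, 33, 31) holes [(340.5, 275.0, 4.0), (332.6, 270.0, 164.0), (327.5, 262.0, 4.0), (330.0, 261.0, 6.0)]
ply 261.5 231.4 1022.5 (237, 213, 48, 40) holes [(260.6, 230.7, 423.0)]
ply 229.1 195.7 613.5 (210, 182, 37, 29) holes [(228.3, 194.9, 206.0), (215.9, 191.5, 16.0)]
ply 236.5 144.5 323.5 (222, 135, 30, 22) holes [(235.9, 144.2, 85.0)]
ply 225.1 104.7 26.5 (219, 102, 14, 6) holes [(224.0, 105.0, 6.0)]
metal 166.9 278.3 2223.0 (136, 255, 62, 45) holes []
metal 357.7 228.7 204.5 (351, 218, 15, 24) holes [(358.6, 222.2, 21.0)]
metal 324.2 196.3 101.5 (317, 192, 15, 10) holes [(324.6, 196.3, 73.5)]
metal 215.6 191.4 13.0 (213, 189, 7, 7) holes []
metal 272.2 168.5 230.5 (263, 161, 19, 17) holes []
metal 187.7 168.8 99.5 (183, 161, 10, 17) holes [(187.0, 163.0, 6.0)]
metal 154.0 135.3 382.5 (144, 123, 20, 27) holes [(152.1, 126.7, 39.5)]
metal 200.3 117.1 206.5 (194, 107, 13, 21) holes [(199.5, 110.0, 23.0)]
metal 369.2 112.2 2484.0 (334, 90, 69, 47) holes [(337.5, 111.5, 7.0), (382.5, 118.5, 62.0), (346.0, 102.5, 4.0)]
```

View pics/crop.png

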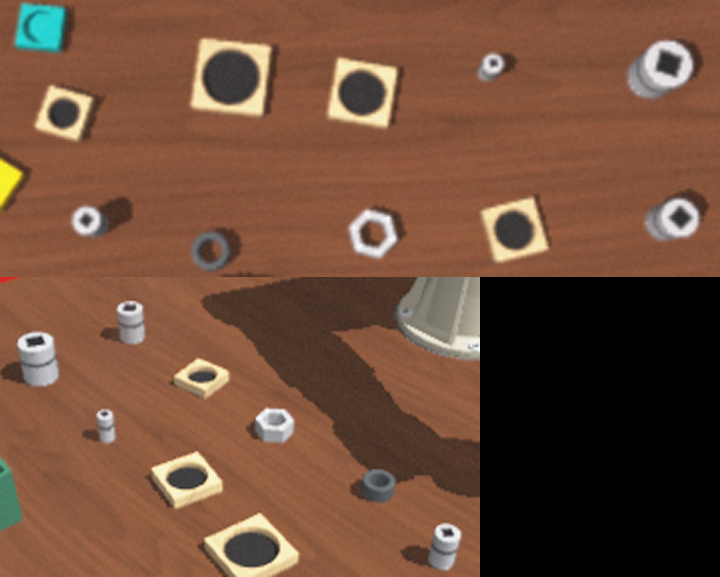

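View pics/wrist0.png

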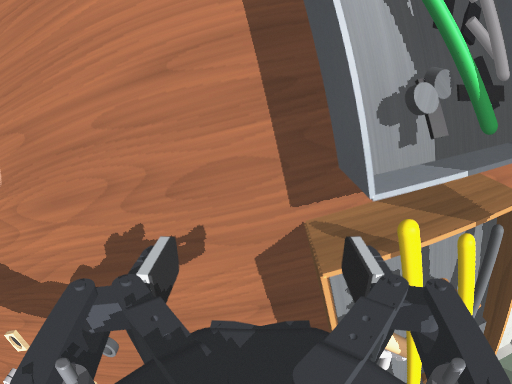

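The crop confirms four plywood stands and four sockets. By size in the top view:

| Size | Socket pixel | Stand pixel |
|---|---|---|
| a | (327,173) | (172,190) |
| b | (181,229) | (335,233) |
| c | (393,229) | (280,183) |
| d | (388,174) | (233,177) |

The cyan, yellow and orange blocks are decoys.

```bash
python3 - <<'E'
from h import *
T=dict(np.load('top0.npz'));S=dict(np.load('scene0.npz'))
P={'sa':((327.7,172.3),(187,163),.042),'sb':((180.5,229),(358.6,222.2),.048),'sc':((395.2,228.2),(199.5,110),.054),'sd':((391,172.5),(152.1,126.7),.062),
'wa':((172.6,190.4),(332.6,270),.006),'wb':((335.2,232.6),(235.9,144.2),.006),'wc':((280.2,183.1),(228.3,194.9),.006),'wd':((232.8,177.4),(260.6,230.7),.006),
'collar':((226.5,239.5),(324.4,196.3),.022),'nut':((284.2,233.9),(272.2,168.5),.022)}
for k,(p,q,z) in P.items():
    X,e=tri(T,p,S,q); A=plane(T,p,z);B=plane(S,q,z)
    print(k,X.round(4),round(e,4),'planes',A[:2].round(4),B[:2].round(4))
im=T['color']
# stand orientation & size from outer contours
hsv=cv2.cvtColor(im,cv2.COLOR_BGR2HSV)
m=cv2.inRange(hsv,(8,40,150),(28,140,255))
for q in cv2.findContours(m,cv2.RETR_EXTERNAL,2)[0]:
    r=cv2.minAreaRect(q)
    if 250<cv2.contourArea(q)<700: print(np.round(r[0],1),np.round(r[1],1),round(r[2]))
from workcell import arm
from scipy.spatial.transform import Rotation as R
print(R.from_rotvec(arm.sense()['ee_rot']).as_matrix().round(3))
E
```

```text
sa [ 0.6187 -0.1493  0.0431] 0.001 planes [ 0.6187 -0.1491] [ 0.6182 -0.151 ]
sb [0.4656 0.3048 0.0492] 0.0016 planes [0.4653 0.3057] [0.465  0.3036]
sc [ 0.4357 -0.3306  0.0544] 0.0012 planes [ 0.4353 -0.3302] [ 0.4355 -0.3318]
sd [ 0.6036 -0.3366  0.0625] 0.0014 planes [ 0.6032 -0.3362] [ 0.6035 -0.3381]
wa [0.5923 0.3367 0.0129] 0.0004 planes [0.5938 0.3384] [0.5876 0.3337]
wb [ 0.4348 -0.1611  0.0122] 0.0001 planes [ 0.4353 -0.1623] [ 0.4291 -0.1679]
wc [ 0.599  -0.0029  0.0121] 0.0007 planes [ 0.6002 -0.0031] [ 0.5949 -0.0086]
wd [0.6253 0.1458 0.0118] 0.001 planes [0.6265 0.1465] [0.6217 0.1414]
collar [0.4288 0.1731 0.0205] 0.0031 planes [0.4295 0.1717] [0.4293 0.1753]
nut [ 0.4384 -0.0045  0.0128] 0.0006 planes [ 0.4377 -0.004 ] [0.4467 0.0039]
[334.9 232.5] [21.3 21.3] 76
[172.  190.5] [17.4 17.4] 18
[280. 183.] [23.3 23.3] 9
[232.7 177.1] [26.8 27.3] 8
[[-0.974  0.227 -0.   ]
 [ 0.227  0.974 -0.001]
 [ 0.    -0.001 -1.   ]]
```

```bash
cat > go.py <<'E'
import sys
from workcell import arm
from h import *
from scipy.spatial.transform import Rotation as R
def show(*wps):
    s=arm.sense();M=R.from_rotvec(s['ee_rot']).as_matrix()
    p=s['position']; print(round(s['t'],2),p.round(4),'open',round(s['opening']*85.4,1),'F',s['ft_force'].round(1),s['finger_force'])
    for w in wps:
        d=M.T@(np.array(w)-p)/.06; print(w,'shift',d.round(2)); p=np.array(w)
if __name__=='__main__':
    show(*[eval(a) for a in sys.argv[1:]])
E
python3 go.py "(.6187,-.1493,.14)" "(.6187,-.1493,.024)" "(.6187,-.1493,.13)" "(.5923,.3367,.13)" "(.5923,.3367,.031)"
```

```text
0.15 [0.1303 0.5596 0.2386] open 85.6 F [ 0.5  0.1 -0.1] 0.0
(0.6187, -0.1493, 0.14) shift [-10.61  -9.66   1.66]
(0.6187, -0.1493, 0.024) shift [-0.    0.    1.93]
(0.6187, -0.1493, 0.13) shift [ 0.   -0.   -1.77]
(0.5923, 0.3367, 0.13) shift [ 2.27  7.79 -0.01]
(0.5923, 0.3367, 0.031) shift [-0.    0.    1.65]
```

{"api": "play_rows", "payload": {"series": [-0.7,-0.64,0.1,0,50,-1.4,-1.28,0.2,0,50,-2.1,-1.92,0.3,0,50,-2.8,-2.56,0.4,0,50,-3.5,-3.2,0.5,0,50], "newtons": 40}}

```text
t: 0.78
position: [0.2921, 0.3238, 0.209]
ee_rot: [0.358, 3.121, 0.0]
ft_force: [0.9, 0.5, 0.4]
opening: 0.588
finger_force: 0.0
```

{"api": "play_rows", "payload": {"series": [-0.7,-0.64,0.1,0,50,-1.4,-1.28,0.2,0,50,-2.1,-1.92,0.3,0,50,-2.8,-2.56,0.4,0,50,-3.5,-3.2,0.5,0,50]}}

```text
t: 1.4
position: [0.4531, 0.0891, 0.1791]
ee_rot: [0.359, 3.121, 0.001]
ft_force: [0.8, 1.1, -0.0]
opening: 0.586
finger_force: 0.0
```

{"api": "play_rows", "payload": {"series": [-0.7,-0.64,0.1,0,50,-1.4,-1.28,0.2,0,50,-2.1,-1.92,0.3,0,50,-2.8,-2.56,0.4,0,50,-3.5,-3.2,0.5,0,50]}}

```text
t: 2.02
position: [0.6141, -0.1455, 0.1487]
ee_rot: [-0.359, -3.121, -0.001]
ft_force: [0.4, 0.8, 0.3]
opening: 0.587
finger_force: 0.0
```

```bash
python3 - <<'E'
from go import *
c=arm.camera('wrist');cv2.imwrite('pics/w1.png',c['color']);np.savez('w1.npz',**c)
show((.6187,-.1493,.14),(.6187,-.1493,.024))
E
```

```text
2.08 [ 0.6177 -0.1518  0.1469] open 50.1 F [ 6.5 -4.3  0.1] 0.0
(0.6187, -0.1493, 0.14) shift [-0.01  0.05  0.11]
(0.6187, -0.1493, 0.024) shift [0.01 0.01 1.93]
```

View pics/w1.png

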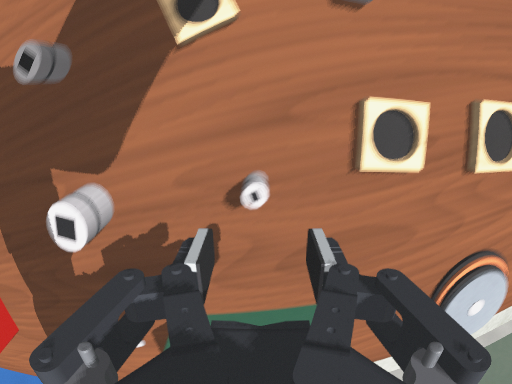

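The wrist view shows socket a centred between the fingers, with its recess at about (255,197). I'll cross-check its position from this camera.

```bash
cat >> h.py <<'E'
def wplane(c,uv,z):
    K=c['camera_matrix'];d=np.array([uv[0]-K[0,2],uv[1]-K[1,2]]);r=np.linalg.norm(d);th=r/K[0,0]
    v=c['R'].T@np.r_[d/r*np.sin(th),np.cos(th)];o=-c['R'].T@c['t'];return o+v*(z-o[2])/v[2]
E
python3 - <<'E'
from go import *
c=dict(np.load('w1.npz'))
print('a',wplane(c,(255,197),.042),'d',wplane(c,(67,229),.062),'wc',wplane(c,(394,135),.012),'c',wplane(c,(26,63),.054))
show((.6187,-.1493,.024))
E
```

```text
a [ 0.62343449 -0.15268597  0.042     ] d [ 0.60884741 -0.33810521  0.062     ] wc [ 0.60276857 -0.00820792  0.012     ] c [ 0.44147375 -0.33398929  0.054     ]
2.08 [ 0.6177 -0.1518  0.1469] open 50.1 F [ 6.5 -4.3  0.1] 0.0
(0.6187, -0.1493, 0.024) shift [-0.    0.05  2.05]
```

{"api": "play_rows", "payload": {"series": [0,0,0.4,0,50,0,0.02,0.8,0,50,0,0.02,0.8,0,50]}}

```text
t: 2.45
position: [0.6116, -0.1419, 0.0988]
ee_rot: [-0.358, -3.116, -0.002]
ft_force: [0.2, -0.0, 0.9]
opening: 0.584
finger_force: 0.0
```

```bash
python3 - <<'E'
from go import *
c=arm.camera('wrist')
im=c['color'];g=cv2.cvtColor(im,6)
print('cam',(-c['R'].T@c['t']).round(4))
# projected expectation vs dark recess blob
x=[b for b in blobs((g<70)&(np.indices(g.shape)[0]>120)&(np.indices(g.shape)[0]<225)&(np.abs(np.indices(g.shape)[1]-256)<40),10,400)]
print(x)
for b in x: print(wplane(c,b[0],.042).round(4))
show((.6187,-.1493,.024))
cv2.imwrite('pics/w2.png',im)
E
```

```text
cam [ 0.5375 -0.1255  0.2339]
[(array([231.1, 208.2]), array([218, 199,  22,  18, 146], dtype=int32)), (array([227.3, 221.7]), array([217, 217,  20,   8, 110], dtype=int32)), (array([252.3, 220.7]), array([245, 216,  15,   9,  94], dtype=int32))]
[ 0.6077 -0.1622  0.042 ]
[ 0.617  -0.1676  0.042 ]
[ 0.6202 -0.1501  0.042 ]
2.5 [ 0.6127 -0.1422  0.1004] open 49.9 F [-0.7  0.7  0.4] 0.0
(0.6187, -0.1493, 0.024) shift [-0.13 -0.09  1.27]
```

View pics/w2.png

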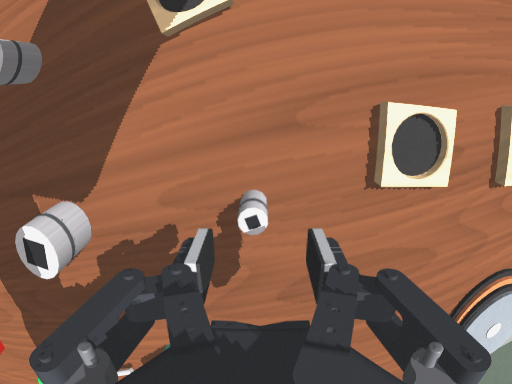

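The recess at (252,222) gives (0.620, -0.150), which matches the fixed cameras. Descending and gripping.

{"api": "play_rows", "payload": {"series": [-0.11,-0.1,0.3,0,50,-0.12,-0.11,0.65,0,50,-0.12,-0.11,1.0,0,50,-0.12,-0.11,1.27,0,50,-0.12,-0.11,1.27,0,50]}}

```text
t: 3.12
position: [0.6183, -0.1505, 0.0236]
ee_rot: [-0.358, -3.119, -0.001]
ft_force: [-0.5, 1.3, 0.5]
opening: 0.586
finger_force: 0.0
```

{"api": "play_rows", "payload": {"series": [0,0,0,0,28,0,0,0,0,22,0,0,0,0,15,0,0,0,0,15,0,0,0,0,15], "newtons": 40}}

```text
t: 3.75
position: [0.62, -0.1509, 0.0262]
ee_rot: [0.358, 3.119, -0.0]
ft_force: [0.3, 0.3, 5.9]
opening: 0.239
finger_force: 39.3
```

```bash
python3 go.py "(.6187,-.1493,.13)" "(.5923,.3367,.13)" "(.5923,.3367,.031)"
```

```text
3.75 [ 0.62   -0.1509  0.0262] open 20.4 F [0.3 0.3 5.9] 39.32253062725067
(0.6187, -0.1493, 0.13) shift [ 0.02  0.02 -1.73]
(0.5923, 0.3367, 0.13) shift [ 2.27  7.79 -0.01]
(0.5923, 0.3367, 0.031) shift [0.   0.   1.65]
```

{"api": "play_rows", "payload": {"series": [0,0,-0.3,0,15,0,0,-0.8,0,15,0,0,-1.3,0,15,0,0,-1.75,0,15,0.1,0.4,-1.75,0,15]}}

```text
t: 4.38
position: [0.6205, -0.1273, 0.1334]
ee_rot: [0.362, 3.115, -0.002]
ft_force: [0.3, -0.0, 0.4]
opening: 0.241
finger_force: 39.2
```

{"api": "play_rows", "payload": {"series": [0.2,0.7,0,0,15,0.4,1.4,0,0,15,0.6,2.2,0,0,15,0.8,3.0,0,0,15,1.1,3.8,0,0,15]}}

```text
t: 5.0
position: [0.6048, 0.1137, 0.1291]
ee_rot: [-0.358, -3.119, -0.0]
ft_force: [1.3, -0.5, -0.0]
opening: 0.242
finger_force: 39.2
```

{"api": "play_rows", "payload": {"series": [0.3,0.8,0,0,15,0.5,1.6,0,0,15,0.7,2.4,0,0,15,0.95,3.1,0,0,15,1.08,3.6,0,0,15]}}

```text
t: 5.62
position: [0.5895, 0.339, 0.1289]
ee_rot: [-0.354, -3.119, 0.001]
ft_force: [0.1, -0.2, 0.3]
opening: 0.24
finger_force: 39.2
```

{"api": "play_rows", "payload": {"series": [0,0,0,0,15,0,0,0,0,15,0,0,0,0,15]}}

```text
t: 6.0
position: [0.5918, 0.3352, 0.1298]
ee_rot: [-0.36, -3.12, 0.001]
ft_force: [-0.2, -0.8, -0.5]
opening: 0.245
finger_force: 39.2
```

```bash
python3 - <<'E'
from go import *
show((.5923,.3367,.031))
c=arm.camera('wrist');t=arm.camera('top');s=arm.camera('scene')
a=cv2.resize(t['color'][140:260,110:270],(480,360),interpolation=2)
cv2.imwrite('pics/w3.png',np.hstack([cv2.resize(c['color'],(320,240)),a[:240]]))
E
```

```text
6.0 [0.5918 0.3352 0.1298] open 20.9 F [-0.2 -0.8 -0.5] 39.22291874885559
(0.5923, 0.3367, 0.031) shift [-0.    0.03  1.65]
```

View pics/w3.png

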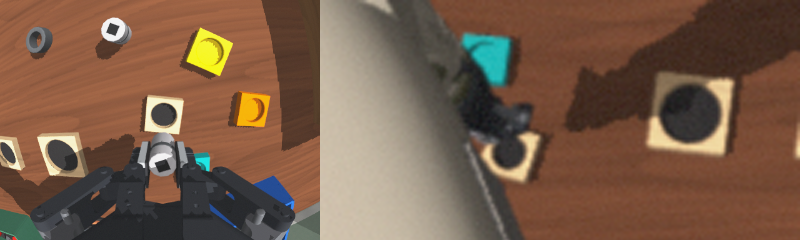

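The socket is held upright above stand a. The stand's well is at about (163,113) in the scaled wrist view, ahead of the held socket only because of perspective. Lowering.

{"api": "play_rows", "payload": {"series": [0,0.02,0.4,0,15,0,0.02,0.8,0,15,0,0.02,1.2,0,15,0,0.02,1.45,0,15,0,0.02,1.55,0,15]}}

```text
t: 6.78
position: [0.592, 0.3367, 0.0363]
ee_rot: [-0.359, -3.12, 0.001]
ft_force: [0.4, 0.2, 0.0]
opening: 0.24
finger_force: 39.2
```

{"api": "play_rows", "payload": {"series": [0,0,0.02,0,15,0,0,0.04,0,15,0,0,0.06,0,15,0,0,0.06,0,15]}}

```text
t: 7.28
position: [0.5925, 0.3374, 0.0339]
ee_rot: [0.358, 3.121, 0.001]
ft_force: [0.4, 0.5, -0.1]
opening: 0.239
finger_force: 39.2
```

```bash
python3 - <<'E'
from go import *
show((.5923,.3367,.031))
c=arm.camera('wrist');s=arm.camera('scene')
cv2.imwrite('pics/w4.png',np.hstack([cv2.resize(c['color'],(400,300)),cv2.resize(s['color'][210:310,290:420],(390,300),interpolation=2)]))
E
```

```text
7.28 [0.5925 0.3374 0.0339] open 20.4 F [ 0.4  0.5 -0.1] 39.234614968299866
(0.5923, 0.3367, 0.031) shift [ 0.   -0.01  0.05]
```

View pics/w4.png

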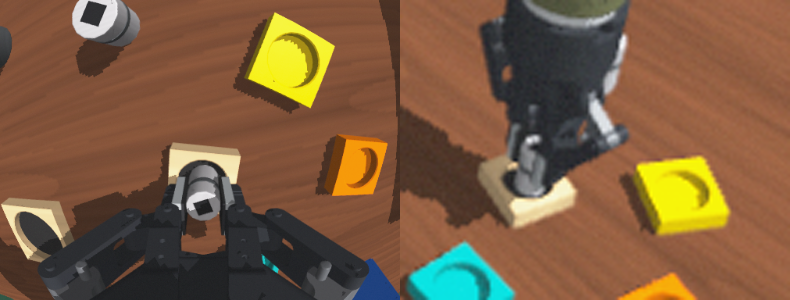

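Socket a is in the well. The scene crop shows it inside the rim at about (530,185). Lowering to contact in small steps.

{"api": "play_rows", "payload": {"series": [0,0,0.02,0,15,0,0,0.03,0,15,0,0,0.04,0,15,0,0,0.04,0,15]}}

```text
t: 7.88
position: [0.5926, 0.3374, 0.0322]
ee_rot: [0.358, 3.12, 0.001]
ft_force: [-1.5, -0.8, 5.4]
opening: 0.241
finger_force: 40.0
```

Contact at 5 N. Releasing gradually and lifting; the next script sets up socket b.

{"api": "play_rows", "payload": {"series": [0,0,0,0,24,0,0,0,0,28,0,0,0,0,34,0,0,0,0,36,0,0,0,0,36]}}

```text
t: 8.5
position: [0.5923, 0.3373, 0.031]
ee_rot: [-0.359, -3.121, -0.0]
ft_force: [0.5, 0.5, 0.1]
opening: 0.421
finger_force: 0.0
```

{"api": "play_rows", "payload": {"series": [0,0,-0.2,0,36,0,0,-0.6,0,36,0,0,-1.1,0,36,0,0,-1.6,0,50,0,0,-1.8,0,60]}}

```text
t: 9.12
position: [0.5936, 0.3378, 0.1423]
ee_rot: [0.358, 3.117, 0.004]
ft_force: [0.2, -0.3, 0.6]
opening: 0.703
finger_force: 0.0
```

```bash
python3 go.py "(.4656,.3048,.12)" "(.4656,.3048,.028)" "(.4656,.3048,.13)" "(.4348,-.1611,.13)" "(.4348,-.1611,.04)"
```

```text
9.12 [0.5936 0.3378 0.1423] open 60.0 F [ 0.2 -0.3  0.6] 0.0
(0.4656, 0.3048, 0.12) shift [ 1.95 -1.02  0.36]
(0.4656, 0.3048, 0.028) shift [ 0.01 -0.    1.53]
(0.4656, 0.3048, 0.13) shift [-0.01  0.   -1.7 ]
(0.4348, -0.1611, 0.13) shift [-1.26 -7.68 -0.02]
(0.4348, -0.1611, 0.04) shift [ 0.01 -0.    1.5 ]
```

{"api": "play_rows", "payload": {"series": [0.6,-0.3,0.1,0,60,1.3,-0.7,0.2,0,60,1.93,-1.01,0.31,0,60,1.93,-1.01,0.31,0,60,1.93,-1.01,0.31,0,60]}}

```text
t: 9.75
position: [0.4666, 0.3049, 0.1209]
ee_rot: [0.358, 3.12, 0.001]
ft_force: [-0.2, -0.0, 0.0]
opening: 0.702
finger_force: 0.0
```

```bash
python3 - <<'E'
from go import *
show((.4656,.3048,.028))
c=arm.camera('wrist')
g=cv2.cvtColor(c['color'],6);I=np.indices(g.shape)
for b in blobs((g<60)&(I[0]>120)&(I[0]<260)&(np.abs(I[1]-256)<40),20,600): print(b[0],b[1],wplane(c,b[0],.048).round(4))
E
```

```text
9.75 [0.4666 0.3049 0.1209] open 59.9 F [-0.2 -0.   0. ] 0.0
(0.4656, 0.3048, 0.028) shift [ 0.02 -0.01  1.55]
[259.8 200.6] [251 192  19  18 205] [0.4679 0.3038 0.048 ]
```

Socket b's recess at (260,201) gives (0.468, 0.304), which agrees. Descending and gripping.

{"api": "play_rows", "payload": {"series": [0,0,0.4,0,60,0,0,0.8,0,60,0,0,1.2,0,60,0,0,1.55,0,60,0,0,1.55,0,60]}}

```text
t: 10.42
position: [0.466, 0.3042, 0.026]
ee_rot: [-0.359, -3.119, 0.002]
ft_force: [-0.6, 0.2, 0.4]
opening: 0.704
finger_force: 0.0
```

{"api": "play_rows", "payload": {"series": [0,0,0,0,38,0,0,0,0,30,0,0,0,0,22,0,0,0,0,22,0,0,0,0,22], "newtons": 50}}

```text
t: 11.05
position: [0.4671, 0.3048, 0.0289]
ee_rot: [0.359, 3.118, 0.002]
ft_force: [0.8, -1.6, 6.3]
opening: 0.336
finger_force: 49.2
```

```bash
python3 go.py "(.4656,.3048,.13)" "(.4348,-.1611,.13)" "(.4348,-.1611,.04)"
```

```text
11.05 [0.4671 0.3048 0.0289] open 28.7 F [ 0.8 -1.6  6.3] 49.2399126291275
(0.4656, 0.3048, 0.13) shift [ 0.02 -0.   -1.69]
(0.4348, -0.1611, 0.13) shift [-1.26 -7.68 -0.01]
(0.4348, -0.1611, 0.04) shift [ 0.  -0.   1.5]
```

{"api": "play_rows", "payload": {"series": [0,0,-0.3,0,22,0,0,-0.8,0,22,0,0,-1.3,0,22,0,0,-1.7,0,22,-0.05,-0.35,-1.7,0,22]}}

```text
t: 11.68
position: [0.4652, 0.2844, 0.1313]
ee_rot: [0.355, 3.118, 0.004]
ft_force: [0.4, -0.6, -1.9]
opening: 0.334
finger_force: 49.6
```

{"api": "play_rows", "payload": {"series": [-0.12,-0.7,0,0,22,-0.24,-1.4,0,0,22,-0.36,-2.2,0,0,22,-0.48,-3.0,0,0,22,-0.6,-3.8,0,0,22]}}

```text
t: 12.3
position: [0.4453, 0.0512, 0.1281]
ee_rot: [-0.359, -3.119, 0.0]
ft_force: [0.1, -0.2, -2.4]
opening: 0.335
finger_force: 49.7
```

{"api": "play_rows", "payload": {"series": [-0.13,-0.8,0,0,22,-0.26,-1.6,0,0,22,-0.39,-2.4,0,0,22,-0.5,-3.1,0,0,22,-0.59,-3.54,0,0,22]}}

```text
t: 12.92
position: [0.4315, -0.1635, 0.1281]
ee_rot: [-0.362, -3.118, -0.001]
ft_force: [0.2, 0.7, -1.0]
opening: 0.336
finger_force: 49.7
```

{"api": "play_rows", "payload": {"series": [0,0,0,0,22,0,0,0,0,22,0,0,0,0,22]}}

```text
t: 13.3
position: [0.433, -0.1606, 0.129]
ee_rot: [-0.357, -3.12, -0.001]
ft_force: [0.3, 0.8, -1.6]
opening: 0.336
finger_force: 49.8
```

```bash
python3 - <<'E'
from go import *
show((.4348,-.1611,.04))
E
```

```text
13.3 [ 0.433  -0.1606  0.129 ] open 28.7 F [ 0.3  0.8 -1.6] 49.7718071937561
(0.4348, -0.1611, 0.04) shift [-0.03 -0.    1.48]
```

{"api": "play_rows", "payload": {"series": [-0.03,0,0.4,0,22,-0.03,0,0.8,0,22,-0.03,0,1.2,0,22,-0.03,0,1.42,0,22,-0.03,0,1.5,0,22]}}

```text
t: 13.92
position: [0.4351, -0.1614, 0.0389]
ee_rot: [-0.357, -3.12, -0.001]
ft_force: [0.5, 0.3, -1.2]
opening: 0.338
finger_force: 49.8
```

{"api": "play_rows", "payload": {"series": [0,0,0.02,0,22,0,0,0.04,0,22,0,0,0.05,0,22,0,0,0.05,0,22]}}

```text
t: 14.42
position: [0.4356, -0.1623, 0.0368]
ee_rot: [0.359, 3.12, -0.0]
ft_force: [-1.1, 1.0, -1.5]
opening: 0.335
finger_force: 49.8
```

```bash
python3 - <<'E'
from go import *
show()
c=arm.camera('wrist');s=arm.camera('scene')
cv2.imwrite('pics/w5.png',np.hstack([cv2.resize(c['color'],(400,300)),cv2.resize(s['color'][90:190,170:300],(390,300),interpolation=2)]))
E
```

```text
14.43 [ 0.4356 -0.1623  0.0368] open 28.6 F [-1.1  1.  -1.5] 49.775580167770386
```

View pics/w5.png

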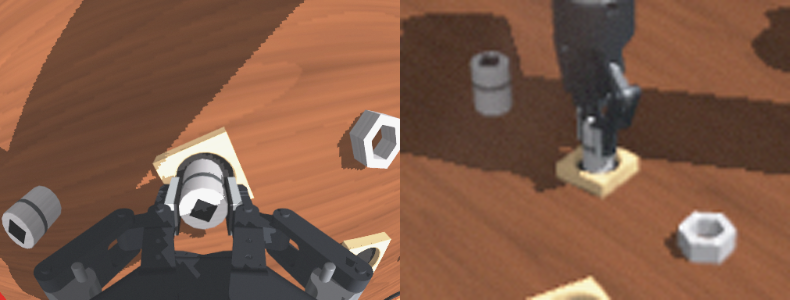

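Socket b is centred in stand b's well; the scene crop shows it at about (598,160). Lowering to contact.

{"api": "play_rows", "payload": {"series": [0,0,0.02,0,22,0,0,0.03,0,22,0,0,0.04,0,22,0,0,0.04,0,22]}}

```text
t: 15.02
position: [0.4354, -0.1622, 0.0348]
ee_rot: [0.359, 3.121, -0.0]
ft_force: [-2.4, 0.9, 7.4]
opening: 0.335
finger_force: 50.6
```

{"api": "play_rows", "payload": {"series": [0,0,0,0,31,0,0,0,0,36,0,0,0,0,42,0,0,0,0,44,0,0,0,0,44]}}

```text
t: 15.65
position: [0.4354, -0.1621, 0.034]
ee_rot: [-0.359, -3.121, -0.0]
ft_force: [-1.2, 0.2, -0.1]
opening: 0.516
finger_force: 0.0
```

{"api": "play_rows", "payload": {"series": [0,0,-0.2,0,44,0,0,-0.6,0,44,0,0,-1.1,0,44,0,0,-1.5,0,60,0,0,-1.7,0,70]}}

```text
t: 16.27
position: [0.4362, -0.1626, 0.1381]
ee_rot: [0.358, 3.118, -0.002]
ft_force: [0.2, 0.2, 0.3]
opening: 0.819
finger_force: 0.0
```

```bash
python3 go.py "(.4365,-.331,.125)" "(.4365,-.331,.03)" "(.4365,-.331,.13)" "(.599,-.0035,.13)" "(.599,-.0035,.042)"
```

```text
16.27 [ 0.4362 -0.1626  0.1381] open 70.0 F [0.2 0.2 0.3] 0.0
(0.4365, -0.331, 0.125) shift [-0.64 -2.73  0.22]
(0.4365, -0.331, 0.03) shift [0.   0.   1.58]
(0.4365, -0.331, 0.13) shift [-0.   -0.   -1.67]
(0.599, -0.0035, 0.13) shift [-1.4   5.93 -0.  ]
(0.599, -0.0035, 0.042) shift [0.   0.   1.47]
```

{"api": "play_rows", "payload": {"series": [-0.2,-0.9,0.1,0,70,-0.4,-1.8,0.2,0,70,-0.65,-2.74,0.2,0,70,-0.65,-2.74,0.2,0,70,-0.65,-2.74,0.2,0,70]}}

```text
t: 16.9
position: [0.4354, -0.3306, 0.1235]
ee_rot: [-0.36, -3.12, -0.003]
ft_force: [0.6, 0.7, 0.7]
opening: 0.819
finger_force: 0.0
```

```bash
python3 - <<'E'
from go import *
show((.4365,-.331,.03))
c=arm.camera('wrist')
g=cv2.cvtColor(c['color'],6);I=np.indices(g.shape)
for b in blobs((g<60)&(I[0]>120)&(I[0]<260)&(np.abs(I[1]-256)<45),40,900): print(b[0],b[1],wplane(c,b[0],.054).round(4))
E
```

```text
16.9 [ 0.4354 -0.3306  0.1235] open 69.9 F [0.6 0.7 0.7] 0.0
(0.4365, -0.331, 0.03) shift [-0.02 -0.01  1.56]
[260.8 203.7] [245 189  33  30 546] [ 0.4378 -0.3311  0.054 ]
```

Socket c's recess at (261,204) gives (0.438, -0.331), which agrees. Descending and gripping.

{"api": "play_rows", "payload": {"series": [-0.02,-0.01,0.4,0,70,-0.02,-0.01,0.8,0,70,-0.02,-0.01,1.2,0,70,-0.02,-0.01,1.55,0,70,-0.02,-0.01,1.55,0,70]}}

```text
t: 17.58
position: [0.4361, -0.3291, 0.0298]
ee_rot: [-0.355, -3.118, -0.004]
ft_force: [-0.3, -0.4, 0.2]
opening: 0.819
finger_force: 0.0
```

{"api": "play_rows", "payload": {"series": [0,0,0,0,48,0,0,0,0,40,0,0,0,0,32,0,0,0,0,32,0,0,0,0,32], "newtons": 65}}

```text
t: 18.2
position: [0.4381, -0.3316, 0.0327]
ee_rot: [0.357, 3.119, 0.001]
ft_force: [1.1, 4.2, 5.6]
opening: 0.448
finger_force: 64.6
```

```bash
python3 go.py "(.4365,-.331,.13)" "(.599,-.0035,.13)" "(.599,-.0035,.042)"
```

```text
18.2 [ 0.4381 -0.3316  0.0327] open 38.3 F [1.1 4.2 5.6] 64.64430570602417
(0.4365, -0.331, 0.13) shift [ 0.02  0.01 -1.62]
(0.599, -0.0035, 0.13) shift [-1.4   5.93  0.01]
(0.599, -0.0035, 0.042) shift [ 0.   -0.    1.47]
```

{"api": "play_rows", "payload": {"series": [0,0,-0.3,0,32,0,0,-0.8,0,32,0,0,-1.3,0,32,0,0,-1.65,0,32,0,0,-1.65,0,32]}}

```text
t: 18.82
position: [0.438, -0.333, 0.132]
ee_rot: [0.358, 3.118, -0.004]
ft_force: [0.5, -1.5, -2.9]
opening: 0.451
finger_force: 65.7
```

{"api": "play_rows", "payload": {"series": [-0.1,0.4,0,0,32,-0.27,1.1,0,0,32,-0.43,1.8,0,0,32,-0.6,2.5,0,0,32,-0.77,3.2,0,0,32]}}

```text
t: 19.45
position: [0.5254, -0.1539, 0.1287]
ee_rot: [-0.359, -3.119, -0.001]
ft_force: [0.2, 0.0, -3.9]
opening: 0.446
finger_force: 65.9
```

{"api": "play_rows", "payload": {"series": [-0.17,0.7,0,0,32,-0.34,1.4,0,0,32,-0.5,2.1,0,0,32,-0.6,2.55,0,0,32,-0.63,2.72,0,0,32]}}

```text
t: 20.08
position: [0.5991, -0.0034, 0.1285]
ee_rot: [-0.355, -3.119, -0.0]
ft_force: [-0.1, -0.9, -3.6]
opening: 0.447
finger_force: 66.1
```

{"api": "play_rows", "payload": {"series": [0,0,0,0,32,0,0,0,0,32,0,0,0,0,32]}}

```text
t: 20.45
position: [0.5991, -0.0061, 0.13]
ee_rot: [-0.361, -3.121, 0.0]
ft_force: [0.1, -0.3, -2.8]
opening: 0.449
finger_force: 66.1
```

```bash
python3 go.py "(.599,-.0035,.042)"
```

```text
20.45 [ 0.5991 -0.0061  0.13  ] open 38.3 F [ 0.1 -0.3 -2.8] 66.06022238731384
(0.599, -0.0035, 0.042) shift [0.01 0.04 1.47]
```

{"api": "play_rows", "payload": {"series": [0,0.04,0.4,0,32,0,0.04,0.8,0,32,0,0.04,1.2,0,32,0,0.04,1.37,0,32,0,0.04,1.46,0,32]}}

```text
t: 21.08
position: [0.6, -0.0032, 0.0423]
ee_rot: [-0.36, -3.121, -0.0]
ft_force: [0.1, 0.3, -2.6]
opening: 0.449
finger_force: 66.1
```

{"api": "play_rows", "payload": {"series": [0,0,0.02,0,32,0,0,0.03,0,32,0,0,0.04,0,32,0,0,0.04,0,32]}}

```text
t: 21.58
position: [0.6003, -0.0027, 0.0404]
ee_rot: [0.358, 3.12, 0.0]
ft_force: [-0.1, 0.1, -3.0]
opening: 0.445
finger_force: 66.1
```

```bash
python3 - <<'E'
from go import *
show()
c=arm.camera('wrist');s=arm.camera('scene')
cv2.imwrite('pics/w6.png',np.hstack([cv2.resize(c['color'],(400,300)),cv2.resize(s['color'][140:240,160:290],(390,300),interpolation=2)]))
E
```

```text
21.57 [ 0.6003 -0.0027  0.0404] open 38.0 F [-0.1  0.1 -3. ] 66.05517268180847
```

View pics/w6.png

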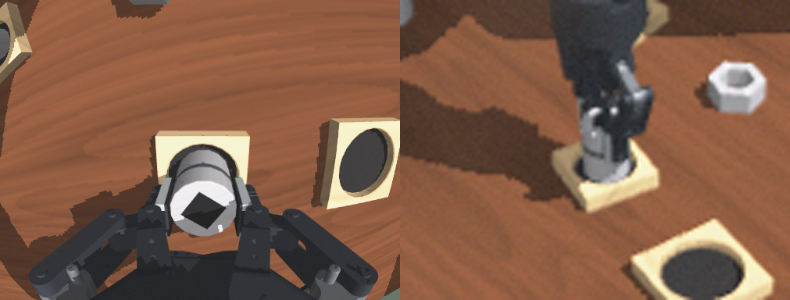

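Socket c is inside stand c's well; the scene crop shows it at about (607,165). Lowering to contact.

{"api": "play_rows", "payload": {"series": [0,0,0.02,0,32,0,0,0.03,0,32,0,0,0.04,0,32,0,0,0.05,0,32,0,0,0.05,0,32]}}

```text
t: 22.3
position: [0.6002, -0.0027, 0.0387]
ee_rot: [0.358, 3.12, -0.0]
ft_force: [-4.6, 0.2, 8.0]
opening: 0.451
finger_force: 67.0
```

{"api": "play_rows", "payload": {"series": [0,0,0,0,41,0,0,0,0,46,0,0,0,0,52,0,0,0,0,54,0,0,0,0,54]}}

```text
t: 22.92
position: [0.6, -0.0027, 0.037]
ee_rot: [-0.359, -3.121, -0.0]
ft_force: [0.7, 0.5, 0.0]
opening: 0.631
finger_force: 0.0
```

{"api": "play_rows", "payload": {"series": [0,0,-0.2,0,54,0,0,-0.6,0,54,0,0,-1.1,0,54,0,0,-1.5,0,70,0,0,-1.7,0,80]}}

```text
t: 23.55
position: [0.601, -0.0028, 0.1415]
ee_rot: [0.358, 3.118, -0.0]
ft_force: [-0.4, 0.3, -0.4]
opening: 0.934
finger_force: 0.0
```

```bash
python3 go.py "(.6045,-.337,.13)" "(.6045,-.337,.034)" "(.6045,-.337,.136)" "(.6258,.1455,.136)" "(.6258,.1455,.048)"
```

```text
23.55 [ 0.601  -0.0028  0.1415] open 79.8 F [-0.4  0.3 -0.4] 0.0
(0.6045, -0.337, 0.13) shift [-1.32 -5.41  0.19]
(0.6045, -0.337, 0.034) shift [ 0.01 -0.    1.6 ]
(0.6045, -0.337, 0.136) shift [-0.01  0.   -1.7 ]
(0.6258, 0.1455, 0.136) shift [ 1.48  7.91 -0.  ]
(0.6258, 0.1455, 0.048) shift [ 0.   -0.    1.47]
```

{"api": "play_rows", "payload": {"series": [-0.2,-0.9,0.1,0,80,-0.4,-1.8,0.1,0,80,-0.65,-2.7,0.1,0,80,-0.87,-3.6,0.1,0,80,-1.1,-4.5,0.12,0,80]}}

```text
t: 24.18
position: [0.6028, -0.2823, 0.1318]
ee_rot: [-0.358, -3.121, -0.0]
ft_force: [-0.1, 0.1, -0.7]
opening: 0.939
finger_force: 0.0
```

{"api": "play_rows", "payload": {"series": [-0.22,-0.91,0,0,80,-0.22,-0.91,0,0,80,-0.22,-0.91,0,0,80,-0.22,-0.91,0,0,80]}}

```text
t: 24.68
position: [0.6035, -0.3353, 0.1318]
ee_rot: [-0.356, -3.121, -0.001]
ft_force: [0.5, -0.2, -0.5]
opening: 0.937
finger_force: 0.0
```

```bash
python3 - <<'E'
from go import *
show((.6045,-.337,.034))
c=arm.camera('wrist')
g=cv2.cvtColor(c['color'],6);I=np.indices(g.shape)
for b in blobs((g<60)&(I[0]>120)&(I[0]<260)&(np.abs(I[1]-256)<45),40,1500): print(b[0],b[1],wplane(c,b[0],.062).round(4))
E
```

```text
24.68 [ 0.6035 -0.3353  0.1318] open 80.0 F [ 0.5 -0.2 -0.5] 0.0
(0.6045, -0.337, 0.034) shift [-0.02 -0.03  1.63]
```

```bash
python3 - <<'E'
from go import *
c=arm.camera('wrist')
g=cv2.cvtColor(c['color'],6);I=np.indices(g.shape)
for T in(45,60,80):
  for b in blobs((g<T)&(I[0]>120)&(I[0]<290)&(np.abs(I[1]-256)<60),150,3000): print(T,b[0],b[1],wplane(c,b[0],.062).round(4))
cv2.imwrite('pics/w7.png',c['color'])
E
```

```text
80 [258.8 202.8] [ 241  185   37   36 1008] [ 0.6053 -0.3371  0.062 ]
```

View pics/w7.png

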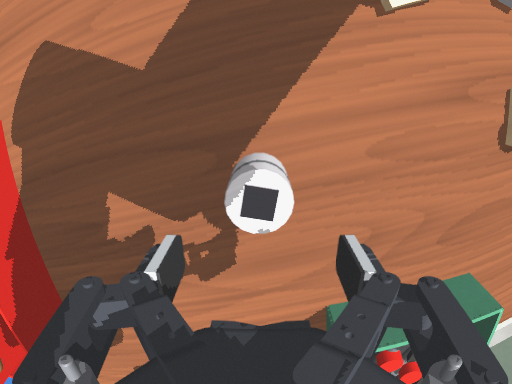

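Socket d's recess at (259,203) gives (0.605, -0.337), as expected, and it sits centred between the fingers. Descending and gripping.

{"api": "play_rows", "payload": {"series": [-0.02,-0.02,0.4,0,80,-0.02,-0.02,0.8,0,80,-0.02,-0.02,1.2,0,80,-0.02,-0.02,1.62,0,80,-0.02,-0.02,1.62,0,80]}}

```text
t: 25.4
position: [0.6031, -0.3361, 0.0326]
ee_rot: [-0.356, -3.117, -0.004]
ft_force: [0.0, -0.6, 0.2]
opening: 0.935
finger_force: 0.0
```

{"api": "play_rows", "payload": {"series": [0,0,0,0,60,0,0,0,0,52,0,0,0,0,44,0,0,0,0,44,0,0,0,0,44], "newtons": 85}}

```text
t: 26.02
position: [0.6058, -0.3379, 0.0371]
ee_rot: [0.357, 3.118, 0.0]
ft_force: [-0.5, 4.5, 7.5]
opening: 0.584
finger_force: 88.3
```

```bash
python3 go.py "(.6045,-.337,.136)" "(.6258,.1455,.136)" "(.6258,.1455,.048)"
```

```text
26.02 [ 0.6058 -0.3379  0.0371] open 49.9 F [-0.5  4.5  7.5] 88.27081561088562
(0.6045, -0.337, 0.136) shift [ 0.02  0.01 -1.65]
(0.6258, 0.1455, 0.136) shift [ 1.47  7.91 -0.  ]
(0.6258, 0.1455, 0.048) shift [ 0.   -0.    1.47]
```

{"api": "play_rows", "payload": {"series": [0,0,-0.3,0,44,0,0,-0.8,0,44,0,0,-1.3,0,44,0,0,-1.75,0,44,0,0,-1.75,0,44]}}

```text
t: 26.65
position: [0.6057, -0.3397, 0.143]
ee_rot: [0.359, 3.116, -0.005]
ft_force: [0.5, 0.4, -4.6]
opening: 0.588
finger_force: 89.0
```

{"api": "play_rows", "payload": {"series": [0.07,0.4,0,0,44,0.2,1.1,0,0,44,0.33,1.8,0,0,44,0.46,2.5,0,0,44,0.6,3.2,0,0,44]}}

```text
t: 27.28
position: [0.6115, -0.1404, 0.1378]
ee_rot: [-0.358, -3.118, -0.002]
ft_force: [0.8, -0.2, -4.6]
opening: 0.587
finger_force: 89.4
```

{"api": "play_rows", "payload": {"series": [0.13,0.7,0,0,44,0.26,1.4,0,0,44,0.39,2.1,0,0,44,0.52,2.8,0,0,44,0.65,3.5,0,0,44]}}

```text
t: 27.9
position: [0.6207, 0.0725, 0.1379]
ee_rot: [-0.357, -3.118, 0.0]
ft_force: [0.7, 0.4, -4.8]
opening: 0.584
finger_force: 89.4
```

{"api": "play_rows", "payload": {"series": [0.12,0.6,0,0,44,0.2,1.05,0,0,44,0.22,1.2,0,0,44,0.22,1.2,0,0,44,0.22,1.2,0,0,44]}}

```text
t: 28.52
position: [0.6256, 0.1425, 0.1392]
ee_rot: [-0.36, -3.12, 0.001]
ft_force: [0.3, -0.0, -5.0]
opening: 0.586
finger_force: 89.5
```

```bash
python3 go.py "(.6258,.1455,.048)"
```

```text
28.52 [0.6256 0.1425 0.1392] open 50.1 F [ 0.3 -0.  -5. ] 89.47193741798401
(0.6258, 0.1455, 0.048) shift [0.01 0.05 1.52]
```

{"api": "play_rows", "payload": {"series": [0,0.05,0.4,0,44,0,0.05,0.8,0,44,0,0.05,1.2,0,44,0,0.05,1.42,0,44,0,0.05,1.52,0,44]}}

```text
t: 29.15
position: [0.6264, 0.1455, 0.0478]
ee_rot: [-0.36, -3.12, 0.0]
ft_force: [0.5, 0.6, -4.5]
opening: 0.587
finger_force: 89.5
```

{"api": "play_rows", "payload": {"series": [0,0,0.02,0,44,0,0,0.03,0,44,0,0,0.04,0,44,0,0,0.04,0,44]}}

```text
t: 29.65
position: [0.627, 0.1464, 0.0465]
ee_rot: [0.358, 3.12, 0.0]
ft_force: [-0.5, -0.0, -4.9]
opening: 0.582
finger_force: 89.5
```

```bash
python3 - <<'E'
from go import *
show()
c=arm.camera('wrist');s=arm.camera('scene')
cv2.imwrite('pics/w8.png',np.hstack([cv2.resize(c['color'],(400,300)),cv2.resize(s['color'][170:270,200:330],(390,300),interpolation=2)]))
E
```

```text
29.65 [0.627  0.1464 0.0465] open 49.7 F [-0.5 -0.  -4.9] 89.49508309364319
```

View pics/w8.png

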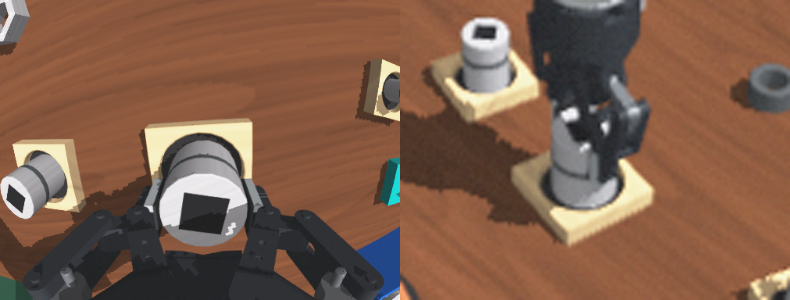

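Socket d is inside stand d's well at about (580,190) in the scene crop. Socket c stands in its own well at (485,60). Lowering to contact.

{"api": "play_rows", "payload": {"series": [0,0,0.02,0,44,0,0,0.03,0,44,0,0,0.04,0,44,0,0,0.05,0,44,0,0,0.05,0,44]}}

```text
t: 30.38
position: [0.6267, 0.1463, 0.0432]
ee_rot: [0.359, 3.121, 0.0]
ft_force: [-0.6, 0.4, -3.7]
opening: 0.584
finger_force: 89.5
```

{"api": "play_rows", "payload": {"series": [0,0,0.01,0,44,0,0,0.02,0,44,0,0,0.02,0,44,0,0,0.02,0,44]}}

```text
t: 30.88
position: [0.6267, 0.1463, 0.0431]
ee_rot: [0.359, 3.12, 0.0]
ft_force: [-3.4, -0.8, 5.2]
opening: 0.583
finger_force: 89.6
```

Contact. Releasing, then clearing away.

{"api": "play_rows", "payload": {"series": [0,0,0,0,53,0,0,0,0,58,0,0,0,0,63,0,0,0,0,66,0,0,0,0,66]}}

```text
t: 31.5
position: [0.6268, 0.1463, 0.0418]
ee_rot: [-0.359, -3.121, -0.0]
ft_force: [0.7, -0.4, 0.1]
opening: 0.77
finger_force: 0.0
```

{"api": "play_rows", "payload": {"series": [0,0,-0.2,0,66,0,0,-0.6,0,66,0,0,-1.2,0,66,0,0,-2,0,66,0,0,-2.8,0,66]}}

```text
t: 32.12
position: [0.6266, 0.1463, 0.2123]
ee_rot: [0.359, 3.12, 0.0]
ft_force: [0.6, -0.5, 0.6]
opening: 0.773
finger_force: 0.0
```

{"api": "play_rows", "payload": {"series": [0.8,0.8,0,0,66,1.6,1.6,0,0,66,2.4,2.4,0,0,66,3.2,3.2,0,0,66,4.0,4.0,0,0,66]}}

```text
t: 32.75
position: [0.4606, 0.4133, 0.2112]
ee_rot: [0.359, 3.12, 0.002]
ft_force: [0.3, 0.9, -0.3]
opening: 0.775
finger_force: 0.0
```

{"api": "play_rows", "payload": {"series": [0.8,0.8,0,0,66,1.6,1.6,0,0,66,1.6,1.6,0,0,66,1.6,1.6,0,0,66,1.6,1.6,0,0,66]}}

```text
t: 33.38
position: [0.3909, 0.5258, 0.2103]
ee_rot: [0.361, 3.12, -0.0]
ft_force: [0.3, -0.8, 0.9]
opening: 0.773
finger_force: 0.0
```

```bash
python3 - <<'E'
from go import *
show()
t=arm.camera('top');s=arm.camera('scene')
cv2.imwrite('pics/w9.png',np.vstack([cv2.resize(t['color'][150:260,110:410],(800,293),interpolation=2),cv2.resize(s['color'][95:295,130:420],(435,300),interpolation=2).repeat(1,0) if 0 else cv2.copyMakeBorder(cv2.resize(s['color'][95:295,130:420],(435,300),interpolation=2),0,0,0,365,0)]))
E
```

```text
33.38 [0.3909 0.5258 0.2103] open 66.0 F [ 0.3 -0.8  0.9] 0.0
```

View pics/w9.png

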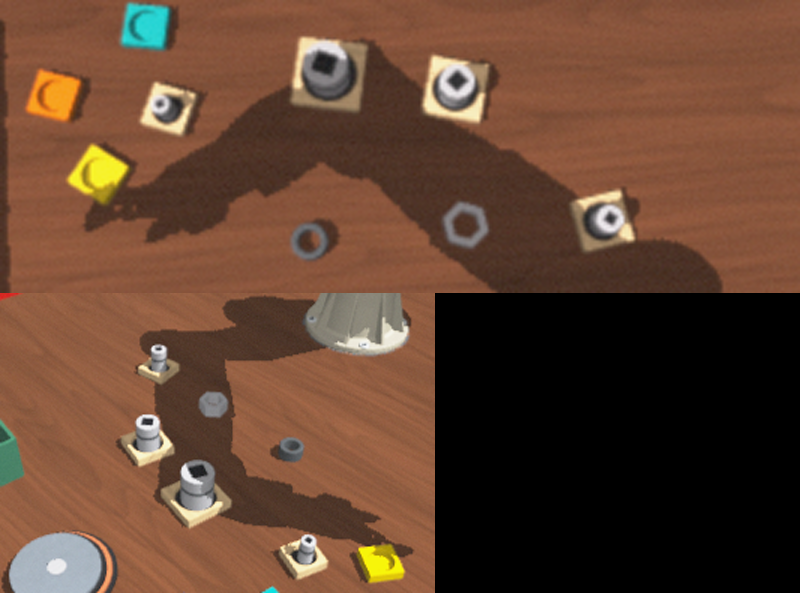

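All four sockets stand upright in their own stands in the top crop: a at (165,105), d at (327,68), c at (457,83) and b at (605,220). The nut and collar have not moved. Handing in.

```bash
python3 -c "
from workcell import arm
print(arm.close_job())"
```

```text
the job is handed in; nothing more can be done
None
```

All four sockets stand upright in the wells of their own-size stands, the collar and nut were not touched, and the job was handed in at about 33 s on the robot's clock.

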